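Load shelf clips into a covered gravity chute, all the same way up

ROBOT

A 6-joint arm with a two-finger parallel gripper is mounted at the origin on the work surface. World frame = base frame: x ahead of the robot, y to its left, z up, the work surface at z = 0. Lengths are in m, angles in rad, forces in N, time in s.
With the tool pointing down it reaches from about 0.35 to 0.975 m from the base axis. Payload 4.9 kg.
Tool frame: the origin (TCP) lies at the very end of the fingers, on their centre line; the grasp point (between the pads) lies 19 mm behind it; z points along the fingers, y is the line along which they close (so a half turn about z gives the same grasp; the last joint's range is limited). The gripper opens to 85 mm and grips with 20 to 120 N. Pads are 22 mm wide; open, the fingers measure 114 mm over their backs; the gripper's body (76 mm by 85 mm) begins 54 mm behind the grasp point. The pads swing forward as they close: fully open they stand 13 mm farther back than shut.
Start: joints at [1.067, 0.053, 1.613, -0, 1.476, -0.119], TCP at [0.235, 0.579, 0.231] pointing down, gripper open.
Joint ranges: [-3.01, 3.01], [-1.01, 2.22], [0.06, 2.58], [-1.02, 4.17], [0.09, 2.62], [-3.14, 3.14]. Speed limits (rad/s): [2.57, 2.57, 3.14, 3.14, 3.14, 3.14].

INTERFACE

Orientations are given as a rotation vector (axis times angle).
In Python, from station import ctrl, imaging gives the robot as it stands.
- The arm moves only by the tool play_rows, never from a script. Its argument "series" is a list of rows, each a list of 3 entries, a list of its own where there are three numbers: the opening, from 0 (shut) to 1 (fully open), then the shift along the tool's x, y, z each as a share of 0.05 m, from -1 to 1, then the turn, a rotation vector about the tool's x, y, z each as a share of 8 degrees, from -1 to 1. In form: [[grip, [dx, dy, dz], [ax, ay, az]], ...]. A call has 1 to 8 rows; each row shifts and turns the commanded pose from where the row before left it, along the tool's axes as they then stand; what a row does not reach is not made up. A row lasts 1/8 s, in which the tool goes at most 62.5 mm and 10.7 degrees, less where a joint would pass 70% of its speed; a pose out of reach is approached as far as the arm can. A call with a number of a shift or a turn outside -1 to 1 is refused whole. A call with a gripper value outside its range is refused whole. The fingers move at their own pace and stop on an object; "force" is the grip in N (left out, the last holds). Time passes only in rows, so rows that do not move let the fingers close. It gives the time, the measured TCP pose, the force, the opening and the grip force at its end, in the units of the state.
- ctrl.get_obs(): the state, without advancing time (a new reading comes with each control period).
- imaging.get_image(name): name is "scene" or "top" or "wrist"; returns a dict with "color" (420x560x3 uint8, blue, green, red), "fx", "fy", "cx", "cy" (pixels), "extrinsics" (4x4, takes a point from world to camera coordinates); the wrist camera has in their place "hand_eye" (4x4, takes a point from camera to tool coordinates, whose origin is the TCP and whose axes are the flange's). Camera axes: x right, y down, z forward; pixel columns grow to the right and rows downward; lengths in m; the calibration is good to about 2 mm. A picture is of the moment at which its call begins: read the wrist's pose just before it. There is no depth.
- ctrl.finish_job(): hands the job in; it is judged then, once.
The state is a dict: "t": time; "q": joint angles; "dq": joint speeds; "effort": joint torques, N m; "tool_pos": TCP position; "tool_rot": TCP orientation; "contact_force": force on the tool from outside, world axes, zero at the start; "wrist_torque": the same for the moment, N m; "opening": finger opening in m; "grip_force": force on a finger pad.
Only numpy, scipy, OpenCV 4.12 (cv2) and the standard library are available. Lean on these libraries where they do the work, as an engineer would, in place of code of your own. Each camera call takes 0.05 s, during which the arm holds its last target. There are 200 camera calls.

TASK

Squeeze the two side tabs of the cover on the sorting box's chute to free it, and set the cover, right way up, on the cork mat. Then load the two loose L-shaped clips into the chute behind the clip already in it, so that all three lie the same way, closed up in a row against the end stop: flat on the long leg, short leg standing up at the uphill end (the clip that stands on end has to be laid over). Leave the other things on the shelf where they are.

Things in the scene. Friction and masses are not known exactly. Their poses are not given: they have to be found in the camera images.
- chute_stop (a point): lower end of the sorting box's grey plastic chute: on the middle of its smooth floor at the end stop, 36 mm above the table. x runs up the slope along the floor (35 degrees), away from the robot; y across to the left wall; z square to the floor. Channel 36 mm wide inside; walls 3 mm thick, 24 mm high (square to the floor) for x = 0 to 155 mm; stop 16 mm high.
- chute_load (a point): middle of the chute's loading part (x = 155 to 230 mm up from the stop, walls only 8 mm high, upper end open), on the floor 192.5 mm up from the stop, same axes. Covered at the start. Catch lips for the cover's tabs stand beside it, out to 38 mm either side, lower than the walls. A clip let go here, lying along the chute, slides to the stop by itself.
- cover_c (a point): grey clip-fit cover, 64 g: plate 66 (x, uphill) x 42 (y) x 4 mm on top of the low walls, its underside 12 mm below this point; z out of the plate. A springy upright tab on each y side, 24 mm long (x), from 20 mm above the point to 23 mm below it, outer faces 59 mm apart, hooked foot 67 mm over all. Put down, it stands on the tabs' feet.
- tab_left (a joint): how far the tab on the cover's +y side is pressed in: 0 = out, its foot hooked under the chute's lip; 0.004 m = fully in and free (about 6 N; outer faces of the two then 51 mm apart). With both held in, the cover lifts off square to the slope.
- tab_right (a joint): the same for the tab on the cover's -y side
- mat_top (a point): square cork mat, 100 x 100 x 4 mm, fixed on the shelf: centre of its top
- clip0_c (a point): aluminium L-clip: long leg 48, short leg 28 (outer), 30 wide, 8 mm thick. Site: centre of its 48 x 30 x 28 outline, half-way up. x along the long leg away from the corner, y across the width, z from the long leg's sole (z = -14 mm) to the short leg's end (+14). Short leg fills x = -24 to -16 mm. 47 g. Already loaded, at the stop.
- clip1_c (a point): aluminium L-clip: long leg 48, short leg 28 (outer), 30 wide, 8 mm thick. Site: centre of its 48 x 30 x 28 outline, half-way up. x along the long leg away from the corner, y across the width, z from the long leg's sole (z = -14 mm) to the short leg's end (+14). Short leg fills x = -24 to -16 mm. 47 g. Starts lying on its long leg.
- clip2_c (a point): aluminium L-clip: long leg 48, short leg 28 (outer), 30 wide, 8 mm thick. Site: centre of its 48 x 30 x 28 outline, half-way up. x along the long leg away from the corner, y across the width, z from the long leg's sole (z = -14 mm) to the short leg's end (+14). Short leg fills x = -24 to -16 mm. 47 g. Starts standing on its short leg (x up); tipped over 22 degrees to its -z side it falls onto its long leg.
- pot: unglazed brown flower pot, 76 mm wide at the rim, 70 mm high, empty, loose; origin under its centre
- bridge: small white ceramic bridge ornament, 98 mm long (x), 32 mm wide, 47 mm high, loose; origin under its centre
- pliers: aluminium pliers lying flat, about 150 mm long (x), 11 mm high, loose; origin under the pivot
- chopstick: bamboo chopstick lying flat, 220 mm (x) by 7 mm by 7 mm, loose; origin under its middle
- spray: white bottle, 60 mm across, 150 mm high, loose; origin under its centre
- saucer: brown clay saucer, 84 mm across, 14 mm high, loose; origin under its centre

How it is judged:
By the outcome, as a careful person would: the job done as asked, in the order asked, and still so for the second after the job is handed in, with the robot touching nothing.
It also fails if it takes over 72 s, if anything falls off the work surface, if the arm or the gripper's body presses on something with over 40 N, if the wrist force passes 120 N, or if a joint passes its speed limit or range.

## Working session

There is one attempt and no reset: what is moved stays moved. The work goes in short steps, Python scripts to look and compute and a tool call to move; the robot and the scene stay as the last step left them, time stands still between calls to the robot, and variables do not carry over. Pictures are saved under pics/ and viewed, at most 10 in all, crops included, and the job is handed in when it is done.

Besides the shell and the picture viewer there is one more tool, called after "Request:" as name(argument=value, ...) on one line, values as JSON. play_rows: Moves the arm, as the interface text tells. Shift numbers are shares of 0.05 m and turn numbers shares of 8 degrees, none past 1 either way. Its arguments: {"type":"object","properties":{"series":{"type":"array"},"force":{"type":"number"}},"required":["series"]}

```bash
ls; mkdir -p pics
python3 - <<'E'
from station import ctrl, imaging
import cv2, numpy as np
np.set_printoptions(precision=4,suppress=True)
o=ctrl.get_obs();print(o)
for n in ("scene","top"):
    d=imaging.get_image(n);cv2.imwrite(f"pics/{n}0.png",d["color"]);print(n,d["fx"],d["fy"],d["cx"],d["cy"],d["extrinsics"])
d=imaging.get_image("wrist");cv2.imwrite("pics/wrist0.png",d["color"]);print(d["fx"],d["cx"],d["cy"],d["hand_eye"])
a=cv2.resize(cv2.imread("pics/top0.png"),(800,600),interpolation=cv2.INTER_CUBIC);cv2.imwrite("pics/top0b.png",a)
a=cv2.resize(cv2.imread("pics/scene0.png"),(800,600),interpolation=cv2.INTER_CUBIC);cv2.imwrite("pics/scene0b.png",a)
E
```

```text
pics
{'t': 0.0, 'q': array([ 1.067 ,  0.0533,  1.6143,  0.    ,  1.476 , -0.119 ]), 'dq': array([ 0.0004, -0.0012,  0.0005,  0.0017, -0.0003, -0.0017]), 'effort': array([  0.0001, -39.3687, -37.0172,  -0.0001,   0.0073,   0.    ]), 'tool_pos': array([0.2343, 0.5788, 0.2301]), 'tool_rot': array([-0.6006, -3.083 ,  0.003 ]), 'contact_force': array([0.0545, 0.7234, 0.0058]), 'wrist_torque': array([-0.0125,  0.0269,  0.0688]), 'grip_force': 0.0, 'opening': 0.0852228685258188}
scene 381.3237743059703 381.3237743059703 278.5008969696036 200.57707365010907 [[ 0.8939  0.4482  0.0106 -0.4812]
 [ 0.2649 -0.5089 -0.8191 -0.0141]
 [-0.3617  0.7349 -0.5736  1.2087]
 [ 0.      0.      0.      1.    ]]
top 391.2964770534493 391.2964770534493 274.66969969093066 207.59578354654332 [[ 0.0002 -0.9996 -0.0282  0.0237]
 [-0.9948  0.0027 -0.1017  0.5166]
 [ 0.1018  0.0281 -0.9944  1.0113]
 [ 0.      0.      0.      1.    ]]
346.8639916570961 280.2202110244548 215.4150818401606 [[ 0.0007 -0.966  -0.2584  0.0646]
 [ 1.      0.0008 -0.0005 -0.    ]
 [ 0.0007 -0.2584  0.966  -0.1432]
 [ 0.      0.      0.      1.    ]]
```

View pics/top0b.png

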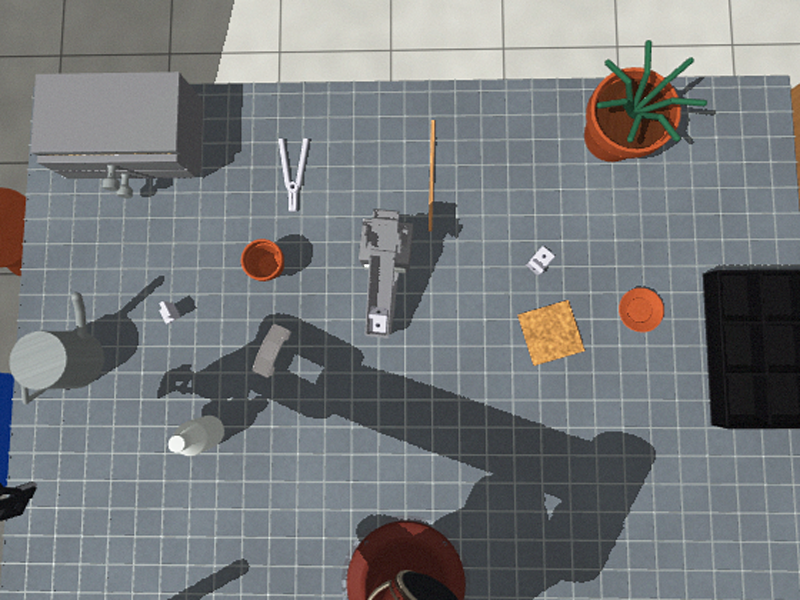

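View pics/scene0b.png

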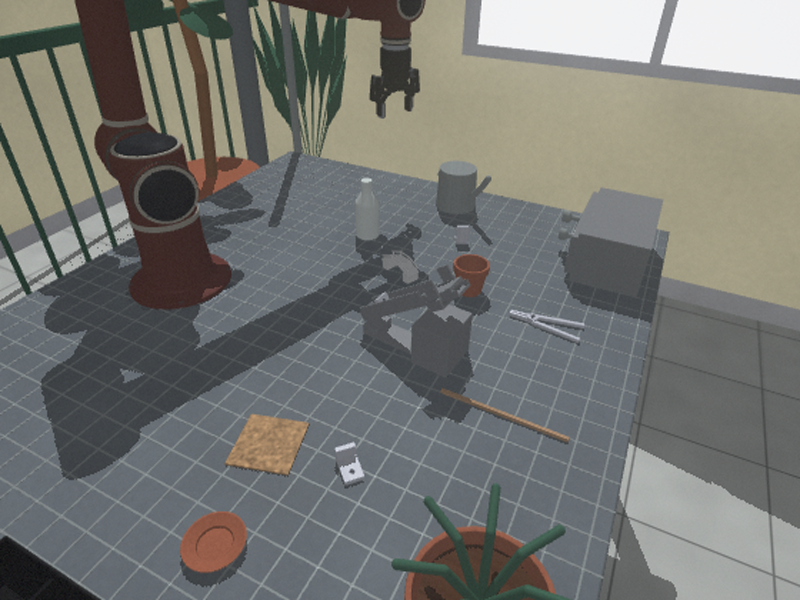

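The top view (800×600 scale) shows the chute from (385,215) down to (378,325), the lying clip at (541,260), the standing clip at (168,310) and the mat at (551,332). The pot at (263,260) and the bridge at (271,350) are nearby. Next I'll enlarge these parts.

```bash
cat > h.py <<'E'
import cv2, numpy as np
from scipy.spatial.transform import Rotation as R
np.set_printoptions(precision=4,suppress=True)
CAM={"scene":(381.3237743,278.5008970,200.5770737,np.array([[0.8939,0.4482,0.0106,-0.4812],[0.2649,-0.5089,-0.8191,-0.0141],[-0.3617,0.7349,-0.5736,1.2087]])),
"top":(391.2964771,274.6696997,207.5957835,np.array([[0.0002,-0.9996,-0.0282,0.0237],[-0.9948,0.0027,-0.1017,0.5166],[0.1018,0.0281,-0.9944,1.0113]]))}
HE=np.array([[0.0007,-0.966,-0.2584,0.0646],[1,0.0008,-0.0005,0],[0.0007,-0.2584,0.966,-0.1432]])
WK=(346.86399,280.22021,215.41508)
def cam(name,pose=None):
    if name!="wrist":
        return CAM[name]
    p,r=pose; A=R.from_rotvec(r).as_matrix()
    Rc=A@HE[:,:3]; c=A@HE[:,3]+p
    return (*WK,np.hstack([Rc.T,(-Rc.T@c)[:,None]]))
def proj(C,P):
    f,cx,cy,E=C; q=np.atleast_2d(P)@E[:,:3].T+E[:,3]
    return np.c_[f*q[:,0]/q[:,2]+cx,f*q[:,1]/q[:,2]+cy]
def ray(C,uv):
    f,cx,cy,E=C; d=E[:,:3].T@np.array([(uv[0]-cx)/f,(uv[1]-cy)/f,1]); return -E[:,:3].T@E[:,3],d
def atz(C,uv,z):
    c,d=ray(C,uv); return c+d*(z-c[2])/d[2]
def crop(im,x0,y0,w,h,k):
    return cv2.resize(im[y0:y0+h,x0:x0+w],None,fx=k,fy=k,interpolation=cv2.INTER_CUBIC)
def move(p,r,P,Rt):
    """tool shift (in tool axes, shares) and turn (shares) from pose p,r to P,Rt(matrix)"""
    A=R.from_rotvec(r); return A.inv().apply(np.array(P)-p)/0.05, (A.inv()*R.from_matrix(Rt)).as_rotvec(degrees=True)/8
E
python3 - <<'E'
from h import *
t=cv2.imread("pics/top0.png");s=cv2.imread("pics/scene0.png")
# 560x420 coords
A=crop(t,240,135,60,105,5)      # chute 300x525
B=crop(t,355,160,60,105,5)      # clip1+mat
Cc=crop(t,95,190,40,52,5)     # clip2 200x260
D=crop(s,300,140,40,53,5)
c=np.vstack([Cc,D]);c=c[:525]
cv2.imwrite("pics/comp.png",np.hstack([A,B,c]))
print(cv2.imread("pics/comp.png").shape)
E
```

```text
(525, 800, 3)
```

View pics/comp.png

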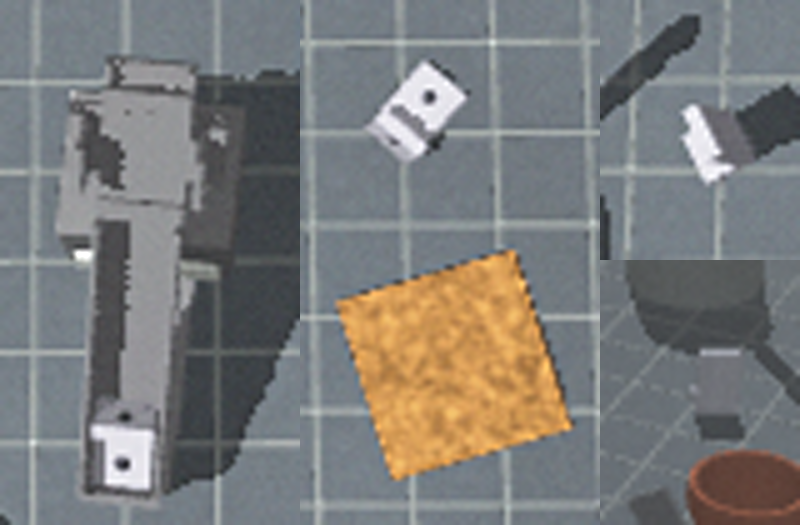

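The composite shows the stop end of the chute at about (82–160,497), the walls narrowing up to (95–182,207), and the mat corners at (515,250), (572,428), (397,480) and (338,300). Clip1's short leg is at its lower left. Clip2's top strip runs (690,105)–(715,180). I'll work out rough poses.

Run:
```python
from h import *
T=cam("top")
c=lambda u,v,ox,oy,x0:( ox+(u-x0)/5, oy+v/5)
m=[atz(T,c(u,v,355,160,300),.004) for u,v in [(515,250),(572,428),(397,480),(338,300)]]
print("mat",np.mean(m,0),np.array(m))
print("clip1 longleg top corners",[atz(T,c(u,v,355,160,300),.008)[:2] for u,v in [(427,60),(468,97)]], "short top",[atz(T,c(u,v,355,160,300),.028)[:2] for u,v in [(367,125),(412,163)]])
print("clip2 top",[atz(T,c(u,v,95,190,600),.048)[:2] for u,v in [(682,112),(697,103),(722,178),(709,185)]])
s,k=np.sin(np.radians(35)),np.cos(np.radians(35))
zz=lambda x,z:.036+x*s+z*k
for n,u,v,x,z in [("L0",83,495,0,.02),("R0",160,498,0,.02),("L155",95,212,.155,.024),("R155",183,207,.155,.024)]:
    print(n,atz(T,c(u,v,240,135,0),zz(x,z))[:2])
# sanity: wrist view of a target above clip2
```

```text
mat [ 0.4504 -0.2741  0.004 ] [[ 0.5116 -0.3076  0.004 ]
 [ 0.4164 -0.3347  0.004 ]
 [ 0.3889 -0.2415  0.004 ]
 [ 0.4848 -0.2125  0.004 ]]
clip1 longleg top corners [array([ 0.6146, -0.2625]), array([ 0.5942, -0.284 ])] short top [array([ 0.5759, -0.2252]), array([ 0.5556, -0.2483])]
clip2 top [array([0.5029, 0.4513]), array([0.5076, 0.4435]), array([0.4682, 0.4286]), array([0.4646, 0.4354])]
L0 [0.4458 0.0688]
R0 [0.4443 0.0292]
L155 [0.5766 0.0569]
R155 [0.5788 0.0152]
```

Request:
play_rows(series=[[1,[-0.94,-0.23,0.1],[0,0,0]],[1,[-0.94,-0.23,0.1],[0,0,0]],[1,[-0.94,-0.23,0.1],[0,0,0]],[1,[-0.94,-0.23,0.1],[0,0,0]],[1,[-0.94,-0.23,0.1],[0,0,0]],[1,[-0.94,-0.23,0.1],[0,0,0]],[1,[0,0,0],[0,0,-1]],[1,[0,0,0],[0,0,-1]]], force=40)

```text
t: 1.15
tool_pos: [0.4705, 0.4086, 0.2006]
tool_rot: [-0.161, -3.136, 0.001]
contact_force: [-0.2, -0.3, -0.1]
opening: 0.0856
grip_force: 0.0
```

Request:
play_rows(series=[[1,[0,0,0],[0,0,0]],[1,[0,0,0],[0,0,0]]])

```text
t: 1.4
tool_pos: [0.4699, 0.4095, 0.2011]
tool_rot: [-0.168, -3.137, 0.0]
contact_force: [0.5, 0.1, -0.6]
opening: 0.0854
grip_force: 0.0
```

Run:
```python
from h import *
from station import ctrl, imaging
o=ctrl.get_obs();print(o["t"],o["tool_pos"],o["tool_rot"],o["q"])
d=imaging.get_image("wrist");cv2.imwrite("pics/w_clip2.png",d["color"]);np.save("w_clip2.npy",[o["tool_pos"],o["tool_rot"]])
A=R.from_rotvec(o["tool_rot"]).as_matrix()
print(A)
az=np.radians(-5.6); s,k=np.sin(np.radians(35)),np.cos(np.radians(35))
X=np.array([k*np.cos(az),k*np.sin(az),s]);Z=np.array([-s*np.cos(az),-s*np.sin(az),k]);Y=np.cross(Z,X)
P=np.array([.46,.05,.036])+.1925*X+.16*Z
print("target",P)
Rt=np.c_[-X,Y,-Z]
print(move(o["tool_pos"],o["tool_rot"],P,Rt))
```

```text
1.4 [0.4699 0.4095 0.2011] [-0.1684 -3.1368  0.0003] [ 0.5975  0.0687  1.6471  0.      1.4262 -0.866 ]
[[-0.9943  0.1071 -0.0003]
 [ 0.1071  0.9943 -0.0002]
 [ 0.0003 -0.0002 -1.    ]]
target [0.5256 0.0436 0.2775]
(array([-1.8912, -7.1574, -1.5267]), array([-0.0225, -4.377 , -0.0657]))
```

Request:
play_rows(series=[[1,[-0.24,-0.9,-0.19],[0,0,0]],[1,[-0.24,-0.9,-0.19],[0,0,0]],[1,[-0.24,-0.9,-0.19],[0,0,0]],[1,[-0.24,-0.9,-0.19],[0,0,0]],[1,[-0.24,-0.9,-0.19],[0,0,0]],[1,[-0.24,-0.9,-0.19],[0,0,0]],[1,[-0.24,-0.9,-0.19],[0,0,0]],[1,[-0.24,-0.9,-0.19],[0,0,0]]])

```text
t: 2.45
tool_pos: [0.5276, 0.0401, 0.2778]
tool_rot: [0.167, 3.137, -0.0]
contact_force: [-0.3, 0.8, 0.5]
opening: 0.0852
grip_force: 0.0
```

Request:
play_rows(series=[[1,[0,0,0],[0,-0.875,0]],[1,[0,0,0],[0,-0.875,0]],[1,[0,0,0],[0,-0.875,0]],[1,[0,0,0],[0,-0.875,0]],[1,[0,0,0],[0,-0.875,0]],[1,[0,0,0],[0,0,0]],[1,[0,0,0],[0,0,0]]])

```text
t: 3.32
tool_pos: [0.528, 0.0414, 0.2782]
tool_rot: [0.134, 2.528, -0.042]
contact_force: [-0.4, -0.4, 0.7]
opening: 0.0855
grip_force: 0.0
```

Run:
```python
from h import *
from station import ctrl, imaging
o=ctrl.get_obs();print(o["t"],o["tool_pos"],o["tool_rot"],o["q"])
d=imaging.get_image("wrist");cv2.imwrite("pics/w_ch.png",d["color"]);np.save("w_ch.npy",[o["tool_pos"],o["tool_rot"]])
a=crop(d["color"],100,0,360,420,1.42)
b=crop(cv2.imread("pics/w_clip2.png"),140,60,280,300,1.0)
im=np.zeros((597,800,3),np.uint8);im[:a.shape[0],:a.shape[1]]=a[:597];im[:300,515:795]=b
cv2.imwrite("pics/comp2.png",im);print(a.shape)
```

```text
3.325 [0.528  0.0414 0.2782] [ 0.1339  2.5278 -0.0418] [-0.0434 -0.6168  2.1596 -0.0425  0.9893 -1.4962]
(596, 511, 3)
```

View pics/comp2.png

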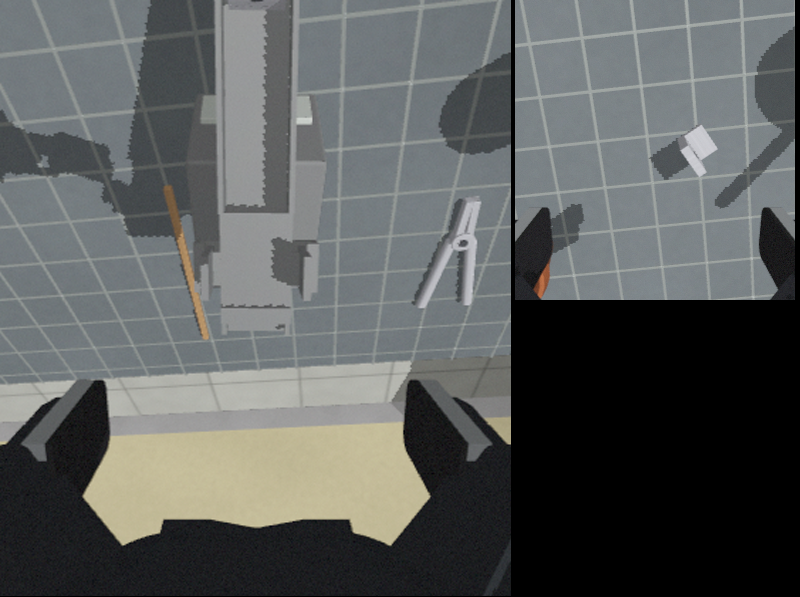

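The wrist view (left, scale 1.42, offset 100) shows the cover plate with its downhill edge at (220–294,213) and uphill edge at (221–292,306). The tabs are at (207,275) and (310,270), and the wall outer edges meet the top border at x = 216 and 298. In the right inset clip2 has its high strip at about (700,142), with the lower short leg towards (693,163). I'll fit the chute pose next.

```bash
cat > ch.py <<'E'
from h import *
s,k=np.sin(np.radians(35)),np.cos(np.radians(35))
def frame(az):
    X=np.array([k*np.cos(az),k*np.sin(az),s]);Z=np.array([-s*np.cos(az),-s*np.sin(az),k]);return np.c_[X,np.cross(Z,X),Z]
def cp(p,Q): return np.array([p[0],p[1],.036])+np.atleast_2d(Q)@frame(p[2]).T
E
python3 - <<'E'
from ch import *
from scipy.optimize import least_squares
po=np.load("w_ch.npy");C=cam("wrist",po)
uv=np.array([(220,213),(294,214),(221,306),(292,306)])/1.42+[100,0]
Q=np.array([(.1595,-.021,.012),(.1595,.021,.012),(.2255,-.021,.012),(.2255,.021,.012)])
Wl=[(.05,-.021,.024),(.05,.021,.024),(.155,-.021,.024),(.155,.021,.024)]
wu=[216/1.42+100,298/1.42+100,217/1.42+100,297/1.42+100]
def f(p):
    a=(proj(C,cp(p,Q))-uv).ravel(); b=proj(C,cp(p,Wl))[:,0]-wu
    return np.r_[a,b]
r=least_squares(f,[.46,.05,np.radians(-5.6)]);p=r.x
print(p,np.degrees(p[2]),r.fun)
np.save("chute.npy",p)
tabs=[(.2045,.0295,.040),(.1805,.0295,.040),(.2045,-.0295,.040),(.1805,-.0295,.040),(.23,.021,.008),(.23,-.021,.008),(.155,.021,.024)]
print(((proj(C,cp(p,tabs))-[100,0])*1.42))
T=cam("top"); print("top crop",(proj(T,cp(p,[(-.003,.021,.016),(-.003,-.021,.016),(.155,.021,.024),(.155,-.021,.024),(.1595,.021,.012),(.1595,-.021,.012)]))-[240,135])*5)
F=frame(p[2]);Rt=np.c_[-F[:,0],F[:,1],-F[:,2]]
for h in (.06,.011):
    P=cp(p,(.1925,0,h))[0]; print(P,*move(po[0],po[1],P,Rt))
# clip2 candidates
po=np.load("w_clip2.npy");C=cam("wrist",po)
U=[(685,135),(702,126),(717,145),(698,157),(706,170),(698,176),(680,143)]
for u in U:
    q=(u[0]-515+140,u[1]+60); print(u,atz(C,q,.048)[:2],atz(C,q,.008)[:2])
E
```

```text
[ 0.4449  0.0506 -0.1061] -6.081281283859824 [-0.423  -5.6531  0.1569 -6.312   0.297   8.3252 -0.0708  8.368  -1.8015
  2.0253  0.4476 -0.6495]
[[312.4362 294.7581]
 [313.8523 249.679 ]
 [201.1164 294.6622]
 [199.8247 249.5809]
 [291.2885 323.1479]
 [221.9974 323.0882]
 [296.0778 197.8295]]
top crop [[ 76.0021 515.2364]
 [156.7968 523.8464]
 [ 89.3237 247.2974]
 [177.5145 256.2218]
 [ 92.841  227.9655]
 [180.2582 236.7773]]
[0.5675 0.0376 0.1956] [0.2973 0.0067 1.8105] [ 0.0033 -0.0007  0.0013]
[0.5955 0.0346 0.1554] [0.2972 0.0062 2.7905] [ 0.0033 -0.0007  0.0013]
(685, 135) [0.4688 0.4355] [0.4773 0.438 ]
(702, 126) [0.4624 0.4507] [0.4701 0.4554]
(717, 145) [0.4807 0.4626] [0.4908 0.4688]
(698, 157) [0.4898 0.4452] [0.5011 0.4491]
(706, 170) [0.5026 0.4514] [0.5156 0.4562]
(698, 176) [0.5074 0.4439] [0.5212 0.4476]
(680, 143) [0.4754 0.4305] [0.4849 0.4324]
```

Run:
```python
from h import *
im=cv2.imread("pics/w_ch.png");a=crop(im,225,125,110,120,5)
l=cv2.cvtColor(a,cv2.COLOR_BGR2LAB);l[:,:,0]=cv2.createCLAHE(3,(4,4)).apply(l[:,:,0]);a=cv2.cvtColor(l,cv2.COLOR_LAB2BGR)
cv2.imwrite("pics/cov.png",a)
```

```text
(no output)
```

View pics/cov.png

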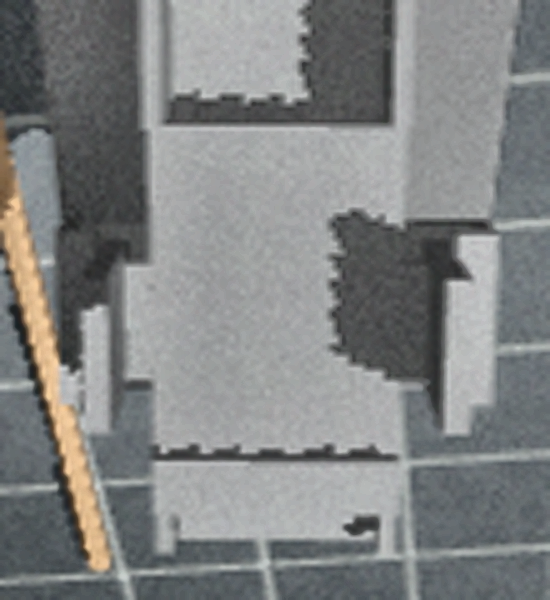

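The crop, at ×5 from (225,125), shows the plate from row 125 to about row 515, where the notch line is; row 457 is only a shadow line. The tab tops are at x 80–110 and 442–470, with their uphill edge at row 433. I'll refit with these points and cross-check against the top camera.

Run:
```python
from ch import *
from scipy.optimize import least_squares
po=np.load("w_ch.npy");C=cam("wrist",po);T=cam("top")
print("pliers",atz(C,(424.6,170.4),.008),atz(T,(204.4,130.9),.008))
print("chop",atz(C,(217.6,131),.007),atz(T,(301.7,162.4),.007))
L=[(150,125,.1595,-.021,.012),(405,125,.1595,.021,.012),(153,515,.2255,-.021,.012),(402,515,.2255,.021,.012),
(80,432,.2045,-.0295,.040),(470,435,.2045,.0295,.040),(470,280,.1805,.0295,.040),(140,0,.14,-.021,.024),(412,0,.14,.021,.024)]
L=np.array(L);uv=L[:,:2]/5+[225,125];Q=L[:,2:]
w=np.ones((9,2));w[7:,1]=0
def f(p,z=.036):
    P=cp(p,Q)+[0,0,p[3] if len(p)>3 else 0]
    return ((proj(C,P)-uv)*w).ravel()
for x0 in ([.455,.05,-.1],[.455,.05,-.1,0]):
    r=least_squares(f,x0);p=r.x;print(p,np.degrees(p[2]));print(r.fun.reshape(-1,2).T)
    if len(x0)==3: np.save("chute.npy",p);
    dz=[0,0,p[3] if len(p)>3 else 0]
    print("top crop",((proj(T,cp(p,[(0,0.021,.024),(-.003,.021,.016),(-.003,-.021,.016),(.155,.021,.024),(.155,-.021,.024),(.1595,.021,.012),(.1595,-.021,.012),(.2255,0,.012)])+dz)-[240,135])*5).T)
```

```text
pliers [0.7344 0.2168 0.008 ] [0.7326 0.2184 0.008 ]
chop [ 0.6423 -0.0479  0.007 ] [ 0.6425 -0.0502  0.007 ]
[ 0.4502  0.0493 -0.1042] -5.969956115961076
[[-0.7575  0.1575  0.1843 -0.674   0.609  -0.2207  0.6797 -0.433   0.3522]
 [-0.2663 -0.3011 -0.2171 -0.2335  0.8293  0.1982  0.0653 -0.     -0.    ]]
top crop [[ 76.9723  78.6576 159.4335  91.7056 179.8704  95.1574 182.549  147.479 ]
 [508.71   505.0407 513.4724 236.2664 244.9967 217.038  225.6579  91.8327]]
[ 0.4509  0.0493 -0.1043 -0.0006] -5.973920523584241
[[-0.6562  0.09    0.2707 -0.7376  0.7577 -0.3376  0.5587 -0.3176  0.277 ]
 [-0.1484 -0.1803 -0.3449 -0.3592  0.7388  0.1113  0.0861  0.      0.    ]]
top crop [[ 77.1662  78.849  159.5679  91.9225 180.0195  95.3712 182.6963 147.6673]
 [507.4704 503.8141 512.2435 235.1354 243.8631 215.9317 224.5491  90.7879]]
```

Run:
```python
from ch import *
from station import ctrl
o=ctrl.get_obs();p=np.load("chute.npy");F=frame(p[2]);Rt=np.c_[-F[:,0],F[:,1],-F[:,2]]
for h in (.05,.007):
    P=cp(p,(.1925,0,h))[0]; print(P,*move(o["tool_pos"],o["tool_rot"],P,Rt))
```

```text
[0.5785 0.0359 0.1874] [ 0.2184 -0.0017  2.0734] [-0.0054  0.0017 -0.0111]
[0.6031 0.0333 0.1521] [ 0.2186 -0.001   2.9334] [-0.0054  0.0017 -0.0111]
```

Request:
play_rows(series=[[1,[0.11,0,0.7],[0,0,0]],[1,[0.11,0,0.7],[0,0,0]],[1,[0,0,0.7],[0,0,0]],[1,[0,0,0.4],[0,0,0]],[1,[0,0,0.25],[0,0,0]],[1,[0,0,0.18],[0,0,0]],[1,[0,0,0],[0,0,0]]], force=40)

```text
t: 4.25
tool_pos: [0.6025, 0.0334, 0.1509]
tool_rot: [0.134, 2.528, -0.042]
contact_force: [-0.1, 0.1, 0.2]
opening: 0.0851
grip_force: 0.0
```

Request:
play_rows(series=[[0.5,[0,0,0],[0,0,0]],[0.5,[0,0,0],[0,0,0]],[0.5,[0,0,0],[0,0,0]],[0.5,[0,0,0],[0,0,0]],[0.5,[0,0,0],[0,0,0]],[0.5,[0,0,0],[0,0,0]]])

```text
t: 5.0
tool_pos: [0.6022, 0.0335, 0.1528]
tool_rot: [0.133, 2.527, -0.042]
contact_force: [-10.2, -0.3, 8.1]
opening: 0.0494
grip_force: 39.3
```

Request:
play_rows(series=[[0.5,[0,0,-0.1],[0,0,0]],[0.5,[0,0,-0.2],[0,0,0]],[0.5,[0,0,-0.3],[0,0,0]],[0.5,[0,0,-0.4],[0,0,0]],[0.5,[0,0,0],[0,0,0]]])

```text
t: 5.62
tool_pos: [0.5738, 0.0366, 0.1938]
tool_rot: [0.133, 2.525, -0.042]
contact_force: [0.5, -0.8, -0.4]
opening: 0.0493
grip_force: 42.5
```

Run:
```python
from ch import *
from station import ctrl, imaging
o=ctrl.get_obs();print(o["contact_force"],o["opening"],o["tool_pos"])
d=imaging.get_image("wrist")["color"];e=imaging.get_image("scene")["color"]
a=crop(d,150,0,260,420,1.4);b=crop(e,230,170,130,110,3.2)
im=np.zeros((588,790,3),np.uint8);im[:588,:364]=a[:588,:364];im[:352,370:786]=b;cv2.imwrite("pics/lift.png",im)
```

```text
[ 0.5381 -0.8124 -0.4446] 0.049256234817092764 [0.5738 0.0366 0.1938]
```

View pics/lift.png

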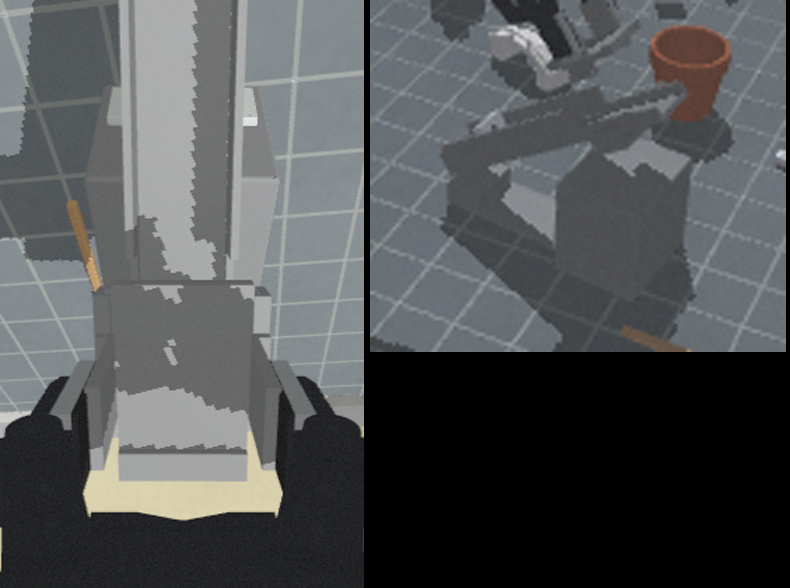

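The cover is free and hangs between the fingers: plate at (115–250,285–480) in the left picture, with the open chute behind it. I'll carry it to the mat.

Request:
play_rows(series=[[0.5,[0,0,-0.5],[0,0,0]],[0.5,[0,0,-0.5],[0,0.3,0]],[0.5,[0,0,0],[0,0.8,0]],[0.5,[0,0,0],[0,0.8,0]],[0.5,[0,0,0],[0,0.8,0]],[0.5,[0,0,0],[0,0.8,0]],[0.5,[0,0,0],[0,0.8,0]],[0.5,[0,0,0],[0,0.07,0]]])

```text
t: 6.72
tool_pos: [0.546, 0.0392, 0.2314]
tool_rot: [-0.166, -3.136, 0.0]
contact_force: [-0.6, 0.4, -2.0]
opening: 0.0491
grip_force: 42.5
```

Request:
play_rows(series=[[0.5,[0.17,-0.81,0.1],[0,0,0]],[0.5,[0.17,-0.81,0.2],[0,0,0]],[0.5,[0.17,-0.81,0.2],[0,0,0]],[0.5,[0.17,-0.81,0.2],[0,0,0]],[0.5,[0.17,-0.81,0.2],[0,0,0]],[0.5,[0.17,-0.81,0.2],[0,0,0]],[0.5,[0.17,-0.81,0.2],[0,0,0]],[0.5,[0.17,-0.81,0.2],[0,0,0]]])

```text
t: 7.72
tool_pos: [0.4424, -0.2763, 0.1569]
tool_rot: [0.166, 3.136, -0.001]
contact_force: [0.3, -0.4, -1.4]
opening: 0.0491
grip_force: 42.5
```

Request:
play_rows(series=[[0.5,[0,0,0],[0,0,-0.9]],[0.5,[0,0,0],[0,0,-0.9]],[0.5,[0,0,0],[0,0,-0.9]],[0.5,[0,0,0],[0,0,0]]])

```text
t: 8.22
tool_pos: [0.443, -0.2751, 0.1572]
tool_rot: [-0.423, 3.112, -0.0]
contact_force: [0.9, -0.1, -0.4]
opening: 0.0489
grip_force: 42.5
```

```bash
cat > tgt.py <<'E'
import sys
from ch import *
from station import ctrl
# tgt.py x y z az  : tool-down target, az of tool x in degrees
x,y,z,az=map(float,sys.argv[1:5]);a=np.radians(az);o=ctrl.get_obs()
Rt=np.c_[[np.cos(a),np.sin(a),0],[np.sin(a),-np.cos(a),0],[0,0,-1]]
print(o["t"],o["tool_pos"],o["opening"],o["q"],*move(o["tool_pos"],o["tool_rot"],[x,y,z],Rt))
E
python3 tgt.py .4504 -.2741 .016 195.9
```

```text
8.225 [ 0.443  -0.2751  0.1572] 0.048899205993150785 [-0.6987 -0.1401  1.9257  0.0003  1.3552 -2.5396] [-0.1464 -0.0193  2.8239] [-0.0028  0.0048 -0.0537]
```

Request:
play_rows(series=[[0.5,[-0.15,-0.02,0.8],[0,0,0]],[0.5,[0,0,0.8],[0,0,0]],[0.5,[0,0,0.6],[0,0,0]],[0.5,[0,0,0.3],[0,0,0]],[0.5,[0,0,0.2],[0,0,0]],[0.5,[0,0,0.12],[0,0,0]],[0.5,[0,0,0],[0,0,0]]])

```text
t: 9.1
tool_pos: [0.452, -0.2752, 0.018]
tool_rot: [-0.424, 3.111, -0.003]
contact_force: [-0.7, 0.6, -0.7]
opening: 0.0488
grip_force: 42.5
```

Request:
play_rows(series=[[0.6,[0,0,0],[0,0,0]],[0.7,[0,0,0],[0,0,0]],[0.9,[0,0,0],[0,0,0]],[1,[0,0,0],[0,0,0]],[1,[0,0,0],[0,0,0]],[1,[0,0,0],[0,0,0]]])

```text
t: 9.85
tool_pos: [0.4511, -0.2745, 0.0169]
tool_rot: [-0.425, 3.112, -0.0]
contact_force: [-0.6, -0.2, -0.3]
opening: 0.0851
grip_force: 0.0
```

Request:
play_rows(series=[[1,[0,0,-0.4],[0,0,0]],[1,[0,0,-0.8],[0,0,0]],[1,[0,0,-0.8],[0,0,0]],[1,[0,0,-1],[0,0,0]],[1,[-0.9,0,-0.6],[0,0,0]],[1,[-0.9,0,0],[0,0,0]],[1,[0,0,0],[0,0,0]]])

```text
t: 10.72
tool_pos: [0.5396, -0.2496, 0.1973]
tool_rot: [-0.429, 3.111, -0.001]
contact_force: [-0.6, -0.8, 0.2]
opening: 0.0857
grip_force: 0.0
```

Run:
```python
from ch import *
from station import ctrl, imaging
o=ctrl.get_obs();print(o["t"],o["tool_pos"],o["tool_rot"])
d=imaging.get_image("wrist")["color"];cv2.imwrite("pics/w_c1.png",d);np.save("w_c1.npy",[o["tool_pos"],o["tool_rot"]])
cv2.imwrite("pics/w_c1b.png",crop(d,0,0,560,420,1.428))
```

```text
10.725 [ 0.5396 -0.2496  0.1973] [-0.429   3.1106 -0.0008]
```

View pics/w_c1b.png

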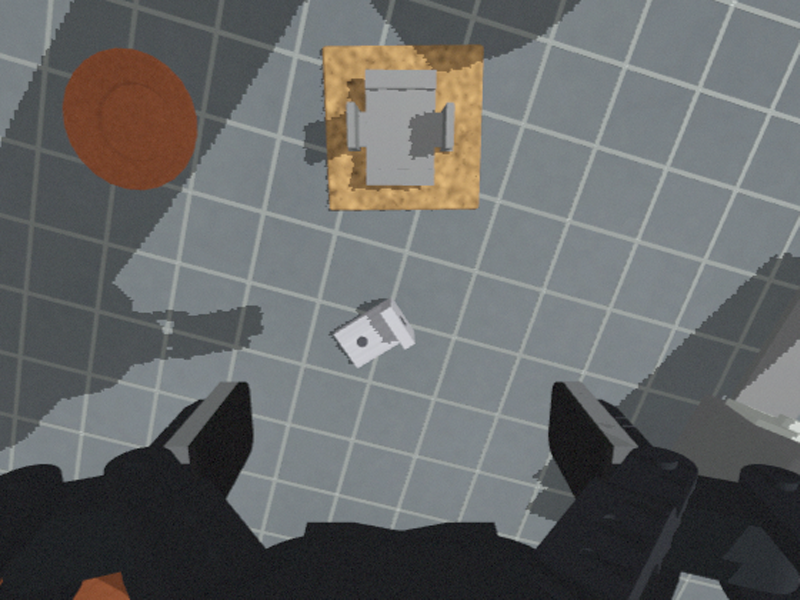

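The cover stands centred on the mat, right way up, at (401,127). Clip1's short leg is the bar from (394,300) to (414,344), and its long-leg end runs (333,335) to (357,367).

```bash
cat > fitclip.py <<'E'
from ch import *
from scipy.optimize import least_squares
def fitclip(C,uv,Q,x0):  # lying clip: Q rel. to clip site xy, z from table
    Q=np.array(Q)
    def P(p): c,s_=np.cos(p[2]),np.sin(p[2]); return np.c_[p[0]+c*Q[:,0]-s_*Q[:,1],p[1]+s_*Q[:,0]+c*Q[:,1],Q[:,2]]
    r=least_squares(lambda p:(proj(C,P(p))-uv).ravel(),x0); return r.x,r.fun.reshape(-1,2)
E
python3 - <<'E'
from fitclip import *
C=cam("wrist",np.load("w_c1.npy"))
p,f=fitclip(C,np.array([(333,335),(357,367),(394,300),(414,344)])/1.4286,[(.024,-.015,.008),(.024,.015,.008),(-.024,-.015,.028),(-.024,.015,.028)],[.585,-.255,-.76])
print(p,np.degrees(p[2]),f)
c=p[:2]-.020*np.array([np.cos(p[2]),np.sin(p[2])]);print("short leg",c)
import os;os.system(f"python3 tgt.py {c[0]} {c[1]} 0.06 {np.degrees(p[2])+180}")
E
```

```text
10.775 [ 0.5381 -0.2498  0.1966] 0.08557485633772612 [-0.56    0.0018  1.7233 -0.      1.4167 -2.404 ] [-0.6744 -0.0355  2.7319] [ 0.0005 -0.0016  7.2615]
[ 0.5858 -0.2559 -0.7408] -42.443509642481004 [[ 0.7906 -1.8068]
 [ 0.277  -0.5103]
 [-1.8655  3.4384]
 [ 0.9005 -1.4147]]
short leg [ 0.5711 -0.2424]
```

Request:
play_rows(series=[[1,[-0.67,-0.04,0.2],[0,0,0]],[1,[0,0,0.3],[0,0,1]],[1,[0,0,0.3],[0,0,1]],[1,[0,0,0.3],[0,0,1]],[1,[0,0,0.3],[0,0,1]],[1,[0,0,0.3],[0,0,1]],[1,[0,0,0.3],[0,0,1]],[1,[0,0,0.3],[0,0,1]]])

```text
t: 11.78
tool_pos: [0.569, -0.2436, 0.0809]
tool_rot: [-1.094, -2.944, -0.0]
contact_force: [-0.5, 0.4, -0.1]
opening: 0.0854
grip_force: 0.0
```

Request:
play_rows(series=[[1,[0,0,0.2],[0,0,0.26]],[1,[0,0,0.2],[0,0,0]],[1,[0,0,0],[0,0,0]]])

```text
t: 12.15
tool_pos: [0.5697, -0.2431, 0.0609]
tool_rot: [-1.138, -2.927, -0.001]
contact_force: [-0.1, 0.7, -0.3]
opening: 0.0855
grip_force: 0.0
```

```bash
python3 tgt.py .571 -.2424 .009 137.56
python3 - <<'E'
from fitclip import *
from station import ctrl, imaging
o=ctrl.get_obs();C=cam("wrist",(o["tool_pos"],o["tool_rot"]))
d=imaging.get_image("wrist")["color"]
c,s_=np.cos(-.7408),np.sin(-.7408)
Q=np.array([(-.024,-.015,.028),(-.024,.015,.028),(-.016,.015,.028),(-.016,-.015,.028),(.024,-.015,.008),(.024,.015,.008)])
P=np.c_[.5858+c*Q[:,0]-s_*Q[:,1],-.2559+s_*Q[:,0]+c*Q[:,1],Q[:,2]]
uv=proj(C,P);print(uv)
for u in uv: cv2.circle(d,tuple(np.int32(u*8)),10,(0,0,255),-1,shift=3)
cv2.imwrite("pics/chk1.png",d)
E
```

```text
12.15 [ 0.5697 -0.2431  0.0609] 0.08547250105169318 [-0.5235  0.1998  1.7517  0.0002  1.1913 -1.353 ] [-0.0104  0.0277  1.0387] [-0.0005 -0.009  -0.0048]
[[255.0124 240.6567]
 [310.975  240.6738]
 [310.6367 254.6611]
 [255.2866 254.6425]
 [258.6967 302.713 ]
 [306.5146 302.7338]]
```

Request:
play_rows(series=[[1,[0,0.02,0.5],[0,0,0]],[1,[0,0,0.36],[0,0,0]],[1,[0,0,0.18],[0,0,0]],[0.2,[0,0,0],[0,0,0]],[0.2,[0,0,0],[0,0,0]],[0.2,[0,0,0],[0,0,0]],[0.2,[0,0,0],[0,0,0]],[0.2,[0,0,0],[0,0,0]]], force=30)

```text
t: 13.2
tool_pos: [0.572, -0.243, 0.0111]
tool_rot: [1.138, 2.925, -0.0]
contact_force: [0.7, 0.8, 4.3]
opening: 0.0289
grip_force: 30.0
```

Request:
play_rows(series=[[0.2,[0,0,0],[0,0,0]],[0.2,[0,0,0],[0,0,0]]])

```text
t: 13.45
tool_pos: [0.572, -0.243, 0.011]
tool_rot: [1.138, 2.926, -0.0]
contact_force: [-0.4, -0.1, 5.4]
opening: 0.0287
grip_force: 30.2
```

Run:
```python
from ch import *
from station import ctrl
o=ctrl.get_obs();p=np.load("chute.npy");F=frame(p[2]);Rt=np.c_[F[:,0],-F[:,1],-F[:,2]]
np.save("grip1.npy",o["tool_pos"])
up=o["tool_pos"]+[0,0,.1]
P=cp(p,(.2125,0,.09))[0]
print(o["tool_pos"],o["opening"],"target",P,"world delta",P-o["tool_pos"])
a=p[2];Rd=np.c_[[np.cos(a),np.sin(a),0],[np.sin(a),-np.cos(a),0],[0,0,-1]]
print(*move(o["tool_pos"],o["tool_rot"],P,Rd)); print(move(P,R.from_matrix(Rd).as_rotvec(),P,Rt)[1])
```

```text
[ 0.572 -0.243  0.011] 0.028670710891055055 target [0.572  0.0366 0.2316] world delta [0.     0.2795 0.2206]
[ 3.7688  4.1243 -4.4164] [ 0.022  -0.0005 17.9305]
[-0.     4.375 -0.   ]
```

Request:
play_rows(series=[[0.2,[0,0,-0.6],[0,0,0]],[0.2,[0,0,-0.9],[0,0,0]],[0.2,[0,0,-0.9],[0,0,0]],[0.2,[0.75,0.82,-0.4],[0,0,0]],[0.2,[0.75,0.82,-0.4],[0,0,0]],[0.2,[0.75,0.82,-0.4],[0,0,0]],[0.2,[0.75,0.82,-0.4],[0,0,0]],[0.2,[0.75,0.82,-0.4],[0,0,0]]])

```text
t: 14.45
tool_pos: [0.5708, 0.037, 0.2298]
tool_rot: [-1.14, -2.927, 0.0]
contact_force: [-0.1, -0.3, 0.1]
opening: 0.0291
grip_force: 29.8
```

Request:
play_rows(series=[[0.2,[0,0,0],[0,0,1]],[0.2,[0,0,0],[0,0,1]],[0.2,[0,0,0],[0,0,1]],[0.2,[0,0,0],[0,0,1]],[0.2,[0,0,0],[0,0,1]],[0.2,[0,0,0],[0,0,1]],[0.2,[0,0,0],[0,0,1]],[0.2,[0,0,0],[0,0,1]]])

```text
t: 15.45
tool_pos: [0.571, 0.0353, 0.2289]
tool_rot: [-2.522, -1.873, 0.001]
contact_force: [1.3, 0.6, -0.9]
opening: 0.0289
grip_force: 29.8
```

Request:
play_rows(series=[[0.2,[0,0,0],[0,0,1]],[0.2,[0,0,0],[0,0,1]],[0.2,[0,0,0],[0,0,1]],[0.2,[0,0,0],[0,0,1]],[0.2,[0,0,0],[0,0,1]],[0.2,[0,0,0],[0,0,1]],[0.2,[0,0,0],[0,0,1]],[0.2,[0,0,0],[0,0,1]]])

```text
t: 16.45
tool_pos: [0.571, 0.0353, 0.2289]
tool_rot: [-3.131, -0.252, 0.001]
contact_force: [0.1, -0.5, 0.2]
opening: 0.029
grip_force: 29.8
```

Request:
play_rows(series=[[0.2,[0,0,0],[0,0,0.97]],[0.2,[0,0,0],[0,0,0.96]],[0.2,[0,0,0],[0,0.875,0]],[0.2,[0,0,0],[0,0.875,0]],[0.2,[0,0,0],[0,0.875,0]],[0.2,[0,0,0],[0,0.875,0]],[0.2,[0,0,0],[0,0.875,0]],[0.2,[0,0,0],[0,0,0]]])

```text
t: 17.45
tool_pos: [0.5691, 0.0356, 0.2267]
tool_rot: [2.965, -0.154, 0.927]
contact_force: [0.3, 0.1, 0.3]
opening: 0.0288
grip_force: 29.9
```

```bash
cat > tch.py <<'E'
import sys
from ch import *
from station import ctrl
# tch.py x y h : chute-frame TCP target, tool x uphill
o=ctrl.get_obs();p=np.load("chute.npy");F=frame(p[2]);Rt=np.c_[F[:,0],-F[:,1],-F[:,2]]
P=cp(p,tuple(map(float,sys.argv[1:4])))[0]
print(o["t"],o["tool_pos"],o["opening"],o["contact_force"],o["q"],*move(o["tool_pos"],o["tool_rot"],P,Rt))
E
python3 tch.py .2125 0 .0135
python3 - <<'E'
from ch import *
from station import ctrl, imaging
o=ctrl.get_obs();C=cam("wrist",(o["tool_pos"],o["tool_rot"]))
d=imaging.get_image("wrist")["color"];e=imaging.get_image("scene")["color"]
p=np.load("chute.npy")
a=crop(d,120,0,320,420,1.4);b=crop(e,230,140,160,160,2.1)
im=np.zeros((588,790,3),np.uint8);im[:588,:448]=a[:588,:448];im[:336,452:788]=b;cv2.imwrite("pics/held1.png",im)
print((proj(C,cp(p,[(.155,.018,.024),(.155,-.018,.024),(.23,.018,.008),(.23,-.018,.008)]))-[120,0])*1.4)
E
```

```text
17.45 [0.5691 0.0356 0.2267] 0.028794698549592268 [0.315  0.0549 0.2593] [-0.054  -0.4561  2.1409 -0.038   0.8514  1.6367] [ 0.1101 -0.0261  1.4814] [-0.0003  0.0324  0.0032]
[[183.6524 426.409 ]
 [259.6175 426.5115]
 [183.0936 264.1546]
 [260.4952 264.2481]]
```

View pics/held1.png

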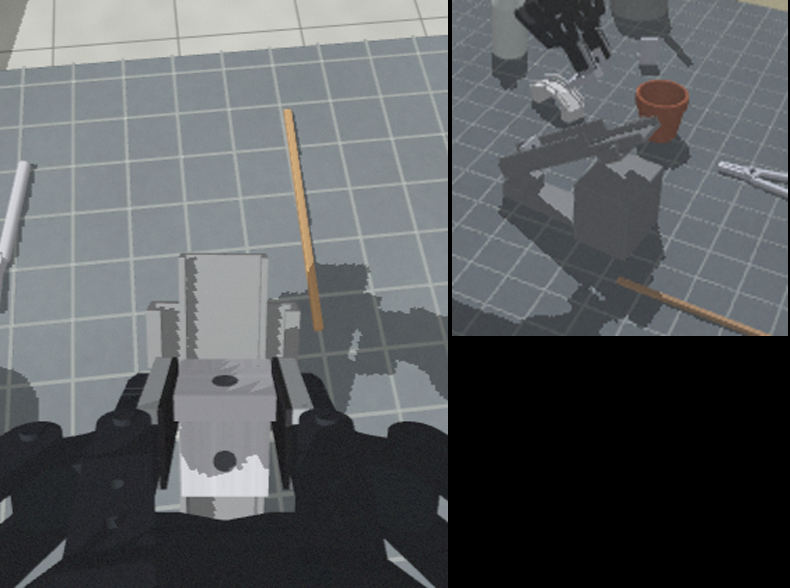

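The clip sits square in the fingers (short leg at 175–277, tool centre at 224), and the loading part spans 180–268, so the sideways alignment is good. I'll go down along tool z.

Request:
play_rows(series=[[0.2,[0.1,0,0.5],[0,0,0]],[0.2,[0,0,0.4],[0,0,0]],[0.2,[0,0,0.25],[0,0,0]],[0.2,[0,0,0.15],[0,0,0]],[0.2,[0,0,0.1],[0,0,0]],[0.2,[0,0,0.03],[0,0,0]],[0.2,[0,0,0],[0,0,0]]])

```text
t: 18.42
tool_pos: [0.6165, 0.0306, 0.1747]
tool_rot: [2.962, -0.154, 0.936]
contact_force: [0.3, 0.7, -0.2]
opening: 0.0291
grip_force: 29.9
```

```bash
python3 tch.py .2125 0 .0115
```

```text
18.425 [0.6165 0.0306 0.1747] 0.02907396136315301 [ 0.3179  0.6615 -0.2356] [-0.0592 -0.2688  2.0932 -0.0398  0.706   1.6378] [-0.0816 -0.0269  0.1228] [-0.0004 -0.0088  0.0006]
```

Request:
play_rows(series=[[0.2,[0,0,0.04],[0,0,0]],[0.2,[0,0,0.04],[0,0,0]],[0.2,[0,0,0],[0,0,0]]])

```text
t: 18.8
tool_pos: [0.6186, 0.0303, 0.1708]
tool_rot: [2.962, -0.154, 0.935]
contact_force: [-0.7, -0.2, -0.2]
opening: 0.0286
grip_force: 29.9
```

Request:
play_rows(series=[[0.2,[0,0,0.03],[0,0,0]],[0.2,[0,0,0],[0,0,0]]])

```text
t: 19.05
tool_pos: [0.6195, 0.0302, 0.1696]
tool_rot: [2.962, -0.154, 0.935]
contact_force: [-0.1, 0.3, -0.6]
opening: 0.0293
grip_force: 29.9
```

Request:
play_rows(series=[[0.6,[0,0,0],[0,0,0]],[0.6,[0,0,0],[0,0,0]],[0.6,[0,0,0],[0,0,0]],[0.6,[0,0,0],[0,0,0]],[0.6,[0,0,0],[0,0,0]]])

```text
t: 19.68
tool_pos: [0.6195, 0.0302, 0.1698]
tool_rot: [2.962, -0.154, 0.935]
contact_force: [0.4, 0.6, -0.0]
opening: 0.051
grip_force: 0.0
```

Request:
play_rows(series=[[0.6,[0,0,-0.3],[0,0,0]],[0.6,[0,0,-0.8],[0,0,0]],[0.6,[0,0,-0.9],[0,0,0]],[0.6,[0,0,-0.9],[0,0,0]],[0.6,[0,0,0],[0,0,0]]])

```text
t: 20.3
tool_pos: [0.5375, 0.0391, 0.2943]
tool_rot: [2.958, -0.154, 0.949]
contact_force: [0.6, -0.6, 0.3]
opening: 0.0511
grip_force: 0.0
```

Run:
```python
from ch import *
from station import ctrl, imaging
o=ctrl.get_obs();print(o["tool_pos"],o["q"])
e=imaging.get_image("scene")["color"];t=imaging.get_image("top")["color"]
w=imaging.get_image("wrist")["color"]
a=crop(t,235,150,70,95,6);b=crop(w,140,200,280,220,1.3)
cv2.imwrite("pics/top1.png",t);cv2.imwrite("pics/wr1.png",w)
im=np.zeros((570,790,3),np.uint8);im[:570,:420]=a;im[:286,424:788]=b;im[290:570,424:774]=crop(e,240,180,100,80,3.5);cv2.imwrite("pics/rel1.png",im)
```

```text
[0.5375 0.0391 0.2943] [-0.0492 -0.6008  2.1265 -0.0373  0.996   1.6358]
```

View pics/rel1.png

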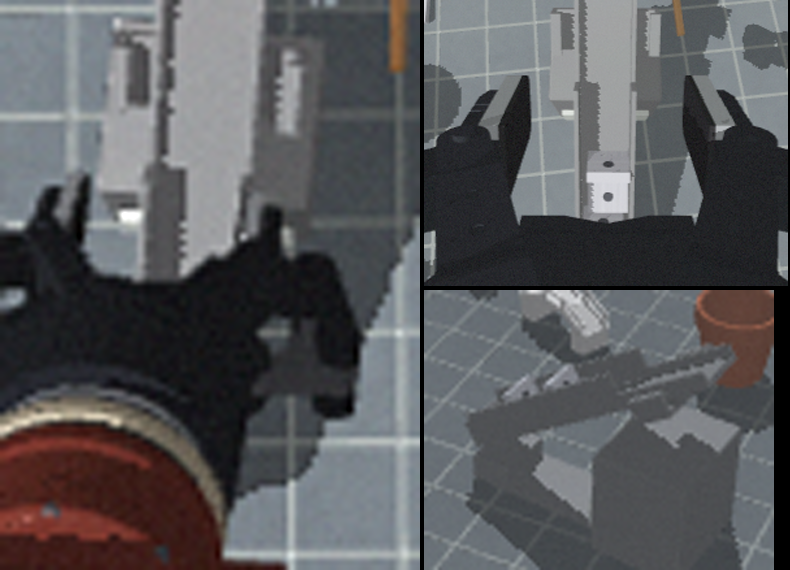

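Clip1 lies the right way round at (608,190) in the wrist inset, closed up behind clip0, whose top shows at (603,220). Before going to clip2 I'll check the clearance to the watering can.

```bash
python3 - <<'E'
from ch import *
T=cam("top");S=cam("scene")
def tri(a,b):
    (c1,d1),(c2,d2)=ray(T,np.array(a)*.7),ray(S,np.array(b)*.7)
    A=np.c_[d1,-d2];l=np.linalg.lstsq(A,c2-c1,rcond=None)[0];p,q=c1+l[0]*d1,c2+l[1]*d2
    return (p+q)/2,np.linalg.norm(p-q)
print("spout tip",tri((76,295),(489,180)))
print("spout root",tri((87,335),(475,190)))
print("base pts scene z0",[atz(S,np.array(u)*.7,0)[:2] for u in [(440,207),(458,213),(476,207)]])
for h in (0,.05,.1,.15): print(h,"can right edge",atz(T,np.array((103,350))*.7,h)[:2],"top rim right",atz(T,np.array((68,360))*.7,h)[:2])
o=np.load("w_clip2.npy")
E
python3 tgt.py .4745 .4676 .15 112
```

```text
spout tip (array([0.5108, 0.5608, 0.1252]), np.float64(0.0003578049187384362))
spout root (array([0.4576, 0.5743, 0.0773]), np.float64(0.030615734980367158))
base pts scene z0 [array([0.369 , 0.5992]), array([0.4267, 0.5889]), array([0.4579, 0.6462])]
0 can right edge [0.418 0.578] top rim right [0.399  0.6449]
0.05 can right edge [0.4177 0.5504] top rim right [0.3995 0.6142]
0.1 can right edge [0.4174 0.5228] top rim right [0.4001 0.5835]
0.15 can right edge [0.417  0.4952] top rim right [0.4007 0.5527]
20.45 [0.5365 0.0389 0.2872] 0.050874966918958806 [-0.0496 -0.5944  2.1312 -0.0373  0.9959  1.6358] [-3.3129 -8.3992  1.0328] [  4.474   -2.6891 -14.2117]
```

Request:
play_rows(series=[[0,[0,0,0],[0,-0.875,0]],[0,[0,0,0],[0,-0.875,0]],[0,[0,0,0],[0,-0.875,0]],[0,[0,0,0],[0,-0.875,0]],[0,[0,0,0],[0,-0.875,0]],[0,[0,0,0],[0,0,-1]],[0,[0,0,0],[0,0,-1]],[0,[0,0,0],[0,0,-1]]])

```text
t: 21.45
tool_pos: [0.5365, 0.0387, 0.2855]
tool_rot: [-3.101, -0.499, 0.006]
contact_force: [0.3, -0.7, -0.6]
opening: -0.0
grip_force: 0.0
```

Request:
play_rows(series=[[0,[0,0,0],[0,0,-1]],[0,[0,0,0],[0,0,-1]],[0,[0,0,0],[0,0,-1]],[0,[0,0,0],[0,0,-1]],[0,[0,0,0],[0,0,-1]],[0,[0,0,0],[0,0,-1]],[0,[0,0,0],[0,0,-1]],[0,[0,0,0],[0,0,-1]]])

```text
t: 22.45
tool_pos: [0.5364, 0.0388, 0.2856]
tool_rot: [-2.364, -2.065, 0.004]
contact_force: [-1.1, 0.1, 0.5]
opening: -0.0003
grip_force: 0.0
```

Request:
play_rows(series=[[0,[0,0,0],[0,0,-1]],[0,[0,0,0],[0,0,-1]],[0,[0,0,0],[0,0,-1]],[0,[0,0,0],[0,0,-0.75]],[0,[0.83,0.21,0.1],[0,0,0]],[0,[0.83,0.21,0.1],[0,0,0]],[0,[0.83,0.21,0.1],[0,0,0]],[0,[0.83,0.21,0.1],[0,0,0]]])

```text
t: 23.45
tool_pos: [0.5128, 0.2096, 0.2655]
tool_rot: [-1.755, -2.603, 0.004]
contact_force: [-0.4, 0.8, -0.6]
opening: -0.0
grip_force: 0.0
```

Request:
play_rows(series=[[0,[0.83,0.21,0.3],[0,0,0]],[0,[0.83,0.21,0.3],[0,0,0]],[0,[0.83,0.21,0.3],[0,0,0]],[0,[0.83,0.21,0.3],[0,0,0]],[0,[0.83,0.21,0.3],[0,0,0]],[0,[0.83,0.21,0.3],[0,0,0]],[0,[0,0,0],[0,0,0]]])

```text
t: 24.32
tool_pos: [0.4762, 0.4639, 0.1731]
tool_rot: [-1.751, -2.606, 0.011]
contact_force: [-0.4, -0.1, 1.0]
opening: -0.0
grip_force: 0.0
```

```bash
python3 tgt.py .476 .464 .036 112
python3 - <<'E'
from ch import *
from station import ctrl, imaging
o=ctrl.get_obs();C=cam("wrist",(o["tool_pos"],o["tool_rot"]))
d=imaging.get_image("wrist")["color"];cv2.imwrite("pics/w_push.png",d)
a=np.radians(112);z=np.array([np.cos(a),np.sin(a)]);y=np.array([np.cos(a-np.pi/2),np.sin(a-np.pi/2)])
c=np.array([.4857,.4398])
P=[np.r_[c+z*u+y*v,h] for u,v,h in [(.004,.015,.048),(.004,-.015,.048),(-.004,.015,.048),(-.004,-.015,.048),(.024,.015,.008),(.024,-.015,.008),(.024,0,.004)]]
uv=proj(C,P);print(uv)
g=d.min(2)
# bright clip pixels
r=d[:,:,:].astype(int);m=((r.min(2)>165)).astype(np.uint8)
n,l,st,ce=cv2.connectedComponentsWithStats(m)
for i in range(1,n):
    if st[i,4]>150: print(st[i],ce[i])
E
```

```text
24.325 [0.4762 0.4639 0.1731] -4.65219090244903e-06 [ 0.6606  0.1891  1.5633 -0.0002  1.3965  0.2729] [0.0085 0.0154 2.7412] [-0.0497  0.0155  0.0271]
[[299.5242 232.8005]
 [262.5566 232.5579]
 [299.3385 242.1232]
 [262.6426 241.8763]
 [297.9109 198.1999]
 [264.865  198.0035]
 [281.4022 197.1777]]
[116   0 104 163 703] [167.1024  77.9403]
[334  30  85  75 825] [376.4933  66.8703]
[  0 175  54  25 867] [ 21.7463 185.3829]
[ 269  198   39   49 1546] [287.4386 222.2102]
```

The clip2 blob spans columns 269–308, about 6 mm further along tool y than I had assumed. I'll correct for that, go down behind it and push it over.

Request:
play_rows(series=[[0,[0,0.12,0.8],[0,0,0]],[0,[0,0,0.8],[0,0,0]],[0,[0,0,0.7],[0,0,0]],[0,[0,0,0.34],[0,0,0]],[0,[0,0,0.1],[0,0,0]],[0,[0,0,0],[0,0,0]],[0,[-0.15,0,0],[0,0,0]],[0,[-0.1,0,0],[0,0,0]]])

```text
t: 25.38
tool_pos: [0.4897, 0.4537, 0.0429]
tool_rot: [1.755, 2.604, 0.004]
contact_force: [-0.0, 0.1, 0.5]
opening: -0.0001
grip_force: 0.0
```

Request:
play_rows(series=[[0,[-0.08,0,0],[0,0,0]],[0,[-0.08,0,0],[0,0,0]],[0,[-0.08,0,0],[0,0,0]],[0,[-0.08,0,0],[0,0,0]],[0,[-0.06,0,0],[0,0,0]],[0,[-0.05,0,0],[0,0,0]],[0,[0,0,0],[0,0,0]],[0,[0,0,0],[0,0,0]]])

```text
t: 26.38
tool_pos: [0.4969, 0.4337, 0.0414]
tool_rot: [1.756, 2.605, 0.001]
contact_force: [0.3, -0.3, -0.3]
opening: -0.0
grip_force: 0.0
```

Request:
play_rows(series=[[0,[0.2,0,-0.3],[0,0,0]],[0,[0,0,-0.9],[0,0,0]],[0,[0,0,-0.9],[0,0,0]],[1,[0,0,-0.9],[0,0,0]],[1,[-0.6,0,0],[0,0,0]],[1,[0,0,0],[0,0,0]],[1,[0,0,0],[0,0,0]]])

```text
t: 27.25
tool_pos: [0.5038, 0.4157, 0.1914]
tool_rot: [1.756, 2.605, 0.001]
contact_force: [-0.0, -0.6, -0.2]
opening: 0.0723
grip_force: 0.0
```

Run:
```python
from ch import *
from station import ctrl, imaging
o=ctrl.get_obs();C=cam("wrist",(o["tool_pos"],o["tool_rot"]));print(o["tool_pos"],o["tool_rot"])
np.save("w_c2.npy",[o["tool_pos"],o["tool_rot"]])
d=imaging.get_image("wrist")["color"];cv2.imwrite("pics/w_c2.png",d)
r=d.astype(int);m=((r.min(2)>150)&(r.max(2)-r.min(2)<40)).astype(np.uint8)
n,l,st,ce=cv2.connectedComponentsWithStats(m)
for i in range(1,n):
    if st[i,4]>300: print(st[i],ce[i])
t=imaging.get_image("top")["color"]
im=np.zeros((600,800,3),np.uint8);im[:600,:540]=crop(d,190,120,180,200,3);im[:255,545:800]=crop(t,95,185,51,51,5);cv2.imwrite("pics/c2.png",im)
```

```text
[0.5038 0.4157 0.1914] [1.7557 2.6052 0.0005]
[   0    0  332  341 7785] [166.0997 171.1559]
[395  10 114  54 371] [448.6658  34.938 ]
[325  47 234 106 742] [427.0647  95.4272]
[ 302  105  219  208 1827] [416.6557 212.0952]
[263 167  35  17 435] [280.0506 174.8828]
```

Run:
```python
from ch import *
d=cv2.imread("pics/w_c2.png").max(2)[145:260,245:320]
g=cv2.resize(d,None,fx=.8,fy=.4,interpolation=cv2.INTER_AREA)
for i,r in enumerate(g): print("%3d "%(145+i*2.5)+"".join(" .:-=+*#%@"[min(9,v//26)] for v in r))
C=cam("wrist",np.load("w_c2.npy"))
a=np.radians(112);z=np.array([np.cos(a),np.sin(a)]);c=np.array([.491,.442])-z*.004
# standing top centre, fallen: corner pivot at c-.004z ; short leg top, long end
for n,u,h in [("standing top",0,.048),("fallen short top",-.0,.028),("fallen short inner",-.012,.028),("fallen long end",-.052,.008)]: print(n,proj(C,np.r_[c+z*u,h]))
```

```text
145 ++++++++++++******++++++++++++++++++++++++++++++++++++++++++
147 +++++++++++++++*****++++++++++++++++++++++++++++++++++++++++
150 +++++++++++++++*++++++***+++++++++++++++++++++++++++++++++++
152 ++++++++++++++**+++++++++++***++++++++++++++++++++++++++++++
155 +++++++++++++**+++++++++++++++++***++++++++++++++++++++++++*
157 +++++++++++++*++++++++++++++++++++++***+++++++++++++++++++**
160 ++++++++++++*++++++++++++++++++++++++++++***+++++++++++++**+
162 +++++++++++**+++++++++++++++++++++++++++++++++***+++++++**++
165 ++++++++++**++++++++++++++++++++++++++++++++++++++++*****+++
167 ++++++++++*++++++++++++++++**************+++++++++++++***+++
170 +++++++++**+++++*********++++++*#########*++++++++++++*+++++
172 ++++++++*++++++*###################%##%###+++++++++++*++++++
175 +++++++**+++++*##%##%%#%%%%%%#%%##%%%#%###++++++++++*+++++++
177 ++++++**+++++++#%%##%##%%%%%%%%%%#########*++++++++**+++++++
180 ++++++*++++++++#############******++++++++++++++++**++++++++
182 +++++*++++++++++**++++++++++++++++++++++++++++++++*+++++++++
185 ++++**+++++++++++++++++++++++++++++++++++**+++++**++++++
[... 1342 characters left out ...]
+++++++++++++++++++++++++++
240 ++++++++++++++++++++++++++++++*+++++++++++++++++++++++++++++
242 +++++++++++++++++++++++++++++*++++++++++++++++++++++++++++++
245 *+++++++++++++++++++++++++++*+++++++++++++++++++++++++++++++
247 ++++*++++++++++++++++++++++*++++++++++++++++++++++++++++++++
250 ++++++++++*+++++++++++++++**++++++++++++++++++++++++++++++++
252 ++++++++++++++++++++++++++*+++++++++++++++++++++++++++++++++
255 +++++++++++++++++++++++++*++++++++++++++++++++++++++++++++++
257 +++++++++=+++++++++++++***++++++++++++++++++++++++++++++++++
standing top [[277.9944 171.9859]]
fallen short top [[278.1443 168.8776]]
fallen short inner [[278.1449 182.3347]]
fallen long end [[278.2735 219.4627]]
```

Clip2 has fallen correctly: short leg on top at rows 170–182, and the long leg with its hole down to row 218. I'll fit its pose.

Run:
```python
from fitclip import *
C=cam("wrist",np.load("w_c2.npy"))
p,f=fitclip(C,np.array([(263,172),(296.5,168.5),(264,182),(298,179.5),(269.5,218.5),(300,217)]),[(-.024,-.015,.028),(-.024,.015,.028),(-.016,-.015,.028),(-.016,.015,.028),(.024,-.015,.008),(.024,.015,.008)],[.5,.42,-1.19])
print(p,np.degrees(p[2]),f.T)
c=p[:2]-.020*np.array([np.cos(p[2]),np.sin(p[2])]);print("short leg",c)
import os;os.system(f"python3 tgt.py {c[0]} {c[1]} 0.009 {np.degrees(p[2])+180}")
```

```text
27.35 [0.5036 0.4157 0.1908] 0.08482860732454106 [ 0.5763  0.1446  1.5828 -0.0001  1.4148  0.191 ] [0.3809 0.0072 3.636 ] [-0.0039  0.0012 -0.65  ]
[ 0.5058  0.4157 -1.0948] -62.72467145880363 [[ 0.185   0.4466  0.1095 -0.3517 -0.2726 -0.1586]
 [ 0.7346  1.1716 -0.352  -0.874   0.1917 -0.9877]]
short leg [0.4967 0.4335]
```

Request:
play_rows(series=[[1,[0.38,0.01,0],[0,0,-0.65]],[1,[0,0,0.9],[0,0,0]],[1,[0,0,0.9],[0,0,0]],[1,[0,0,0.8],[0,0,0]],[1,[0,0,0.4],[0,0,0]],[1,[0,0,0],[0,0,0]],[1,[0,0,0],[0,0,0]]])

```text
t: 28.22
tool_pos: [0.4989, 0.434, 0.0435]
tool_rot: [1.635, 2.68, 0.005]
contact_force: [0.0, 0.2, 0.6]
opening: 0.0857
grip_force: 0.0
```

```bash
python3 tgt.py .4967 .4335 .009 117.3
```

```text
28.225 [0.4989 0.434  0.0435] 0.08569000953812378 [ 0.6036  0.3071  1.6556 -0.0005  1.175   0.1283] [ 0.0122 -0.0464  0.6905] [ 0.0277 -0.0005 -0.0075]
```

Request:
play_rows(series=[[1,[0.01,-0.04,0.3],[0,0,0]],[1,[0,0,0.25],[0,0,0]],[1,[0,0,0.14],[0,0,0]],[0.2,[0,0,0],[0,0,0]],[0.2,[0,0,0],[0,0,0]],[0.2,[0,0,0],[0,0,0]],[0.2,[0,0,0],[0,0,0]],[0.2,[0,0,0],[0,0,0]]], force=30)

```text
t: 29.22
tool_pos: [0.4963, 0.4329, 0.0077]
tool_rot: [1.635, 2.681, 0.003]
contact_force: [-0.8, 0.2, 2.7]
opening: 0.029
grip_force: 30.0
```

Request:
play_rows(series=[[0.2,[0,0,0],[0,0,0]],[0.2,[0,0,0],[0,0,0]]])

```text
t: 29.48
tool_pos: [0.4962, 0.4328, 0.0077]
tool_rot: [1.635, 2.681, 0.002]
contact_force: [-0.7, -0.6, 3.8]
opening: 0.0293
grip_force: 30.2
```

Request:
play_rows(series=[[0.2,[0,0,-0.6],[0,0,0]],[0.2,[0,0,-0.9],[0,0,0]],[0.2,[0,0,-0.9],[0,0,0]],[0.2,[0,0,-0.9],[0,0,0]],[0.2,[0,0,-0.9],[0,0,0]],[0.2,[0,0,-0.9],[0,0,0]],[0.2,[0,0,0],[0,0,0]]])

```text
t: 30.35
tool_pos: [0.4971, 0.4336, 0.267]
tool_rot: [1.634, 2.679, 0.012]
contact_force: [0.6, 0.9, -0.5]
opening: 0.0293
grip_force: 29.9
```

Run:
```python
from ch import *
from station import ctrl
o=ctrl.get_obs();p=np.load("chute.npy");P=cp(p,(.2125,0,.09))[0]
a=p[2];Rd=np.c_[[np.cos(a),np.sin(a),0],[np.sin(a),-np.cos(a),0],[0,0,-1]]
print(o["tool_pos"],o["opening"],o["q"],*move(o["tool_pos"],o["tool_rot"],P,Rd))
```

```text
[0.4971 0.4336 0.267 ] 0.029311155401051614 [ 0.6047  0.1094  1.4938 -0.0005  1.5297  0.1294] [-7.7454 -2.3077  0.6822] [ 0.0315 -0.0698 15.4001]
```

Request:
play_rows(series=[[0.2,[-0.86,-0.256,0],[0,0,0]],[0.2,[-0.86,-0.256,0],[0,0,0]],[0.2,[-0.86,-0.256,0],[0,0,0]],[0.2,[-0.86,-0.256,0],[0,0,0]],[0.2,[-0.86,-0.256,0],[0,0,0]],[0.2,[-0.86,-0.256,0],[0,0,0]],[0.2,[-0.86,-0.256,0],[0,0,0]],[0.2,[-0.86,-0.256,0],[0,0,0]]])

```text
t: 31.35
tool_pos: [0.561, 0.0783, 0.2593]
tool_rot: [-1.635, -2.68, 0.003]
contact_force: [0.2, 0.7, -0.5]
opening: 0.0292
grip_force: 29.9
```

Request:
play_rows(series=[[0.2,[-0.86,-0.256,0],[0,0,0]],[0.2,[0,0,0],[0,0,1]],[0.2,[0,0,0],[0,0,1]],[0.2,[0,0,0],[0,0,1]],[0.2,[0,0,0],[0,0,1]],[0.2,[0,0,0],[0,0,1]],[0.2,[0,0,0],[0,0,1]],[0.2,[0,0,0],[0,0,1]]])

```text
t: 32.35
tool_pos: [0.5691, 0.0357, 0.2591]
tool_rot: [-2.706, -1.593, 0.005]
contact_force: [-0.2, 0.9, -0.2]
opening: 0.0293
grip_force: 29.9
```

Request:
play_rows(series=[[0.2,[0,0,0],[0,0,1]],[0.2,[0,0,0],[0,0,1]],[0.2,[0,0,0],[0,0,1]],[0.2,[0,0,0],[0,0,1]],[0.2,[0,0,0],[0,0,1]],[0.2,[0,0,0],[0,0,1]],[0.2,[0,0,0],[0,0,1]],[0.2,[0,0,0],[0,0,0.4]]])

```text
t: 33.35
tool_pos: [0.5691, 0.0357, 0.2591]
tool_rot: [-3.141, -0.052, 0.006]
contact_force: [0.2, 0.2, -0.2]
opening: 0.0296
grip_force: 29.9
```

Request:
play_rows(series=[[0.2,[0,0,0],[0,0.875,0]],[0.2,[0,0,0],[0,0.875,0]],[0.2,[0,0,0],[0,0.875,0]],[0.2,[0,0,0],[0,0.875,0]],[0.2,[0,0,0],[0,0.875,0]],[0.2,[0,0,0],[0,0,0]],[0.2,[0,0,0],[0,0,0]]])

```text
t: 34.22
tool_pos: [0.5702, 0.0356, 0.2614]
tool_rot: [-2.986, -0.053, -0.939]
contact_force: [1.4, 0.1, -0.4]
opening: 0.0291
grip_force: 29.9
```

```bash
python3 tch.py .2145 -0.001 .014
```

```text
34.225 [0.5702 0.0356 0.2614] 0.02908991868689744 [ 1.36    0.0535 -0.3925] [-0.1084 -0.4884  2.1057  0.1031  0.9224  1.3902] [-0.2779  0.1278  2.0227] [-0.5727  0.011   0.8192]
```

Request:
play_rows(series=[[0.2,[0,0,0],[-0.57,0.01,0.82]],[0.2,[0,0,0],[0,0,0]]])

```text
t: 34.48
tool_pos: [0.5711, 0.0366, 0.2627]
tool_rot: [2.963, -0.149, 0.937]
contact_force: [1.2, -0.1, -0.4]
opening: 0.029
grip_force: 30.0
```

```bash
python3 tch.py .2145 -0.001 .014
```

```text
34.475 [0.5711 0.0366 0.2627] 0.0289563870461931 [ 1.1883 -0.1236 -0.3766] [-0.0524 -0.4795  2.0984 -0.035   0.9111  1.6316] [-0.3038  0.022   2.0394] [-0.015  -0.0112  0.0221]
```

Request:
play_rows(series=[[0.2,[-0.3,0.03,0.4],[0,0,0]],[0.2,[0,0,0.6],[0,0,0]],[0.2,[0,0,0.45],[0,0,0]],[0.2,[0,0,0.25],[0,0,0]],[0.2,[0,0,0.12],[0,0,0]],[0.2,[0,0,0.08],[0,0,0]],[0.2,[0,0,0],[0,0,0]]])

```text
t: 35.35
tool_pos: [0.6124, 0.0298, 0.1762]
tool_rot: [2.962, -0.154, 0.938]
contact_force: [-0.4, -0.8, -0.1]
opening: 0.0298
grip_force: 30.0
```

```bash
python3 tch.py .2145 -0.001 .011
```

```text
35.35 [0.6124 0.0298 0.1762] 0.029821634352021818 [-0.3985 -0.782  -0.1414] [-0.0617 -0.2828  2.1021 -0.0364  0.7095  1.633 ] [ 0.0057 -0.0298  0.2026] [-0.0053 -0.0188  0.0012]
```

Request:
play_rows(series=[[0.2,[0,-0.02,0.08],[0,0,0]],[0.2,[0,0,0.06],[0,0,0]],[0.2,[0,0,0.04],[0,0,0]],[0.2,[0,0,0],[0,0,0]],[0.2,[0,0,0],[0,0,0]]])

```text
t: 35.98
tool_pos: [0.6175, 0.0303, 0.1683]
tool_rot: [2.962, -0.154, 0.937]
contact_force: [0.4, 0.2, -0.1]
opening: 0.0291
grip_force: 30.0
```

```bash
python3 tch.py .2145 -0.001 .011
```

```text
35.975 [0.6175 0.0303 0.1683] 0.029056225637681423 [ 0.4204  0.1957 -0.1048] [-0.06   -0.2587  2.0967 -0.0389  0.6916  1.6371] [ 0.0157 -0.0101  0.0166] [-0.0046 -0.0142 -0.0011]
```

Request:
play_rows(series=[[0.6,[0,0,0],[0,0,0]],[0.6,[0,0,0],[0,0,0]],[0.6,[0,0,0],[0,0,0]],[0.6,[0,0,0],[0,0,0]],[0.6,[0,0,0],[0,0,0]]])

```text
t: 36.6
tool_pos: [0.6175, 0.0303, 0.1683]
tool_rot: [2.962, -0.154, 0.937]
contact_force: [-0.1, -0.1, 0.2]
opening: 0.0513
grip_force: 0.0
```

Request:
play_rows(series=[[0.6,[0,0,-0.3],[0,0,0]],[0.6,[0,0,-0.8],[0,0,0]],[0.6,[0,0,-0.9],[0,0,0]],[0.6,[0,0,-0.9],[0,0,0]],[0.6,[0,0,-0.9],[0,0,0]],[0.6,[-0.9,0,0],[0,0,0]],[0.6,[-0.7,0,0],[0,0,0]],[0.6,[0,0,0],[0,0,0]]])

```text
t: 37.6
tool_pos: [0.4423, 0.0486, 0.2755]
tool_rot: [2.963, -0.154, 0.936]
contact_force: [-0.1, 0.7, 1.5]
opening: 0.0511
grip_force: 0.0
```

Run:
```python
from ch import *
from station import ctrl, imaging
o=ctrl.get_obs();print(o["t"],o["tool_pos"],o["contact_force"])
w=imaging.get_image("wrist")["color"];e=imaging.get_image("scene")["color"]
C=cam("wrist",(o["tool_pos"],o["tool_rot"]));p=np.load("chute.npy")
q=proj(C,cp(p,[(x,0,.028) for x in (0,.048,.096,.144)]+[(x-.004,0,.028) for x in (.048,.096,.144)]));print(q)
u0=int(q[:,0].mean())-70;v0=max(0,int(q[:,1].min())-40)
a=crop(w,max(u0,0),v0,140,min(200,420-v0),3)
print(u0,v0)
im=np.zeros((600,800,3),np.uint8);im[:a.shape[0],:a.shape[1]]=a[:600];b=crop(e,220,130,180,150,2.0);im[:300,430:790]=b
im[305:600,430:800]=crop(e,150,270,125,100,2.96)[:295,:370]
cv2.imwrite("pics/fin.png",im)
```

```text
37.6 [0.4423 0.0486 0.2755] [-0.0675  0.6572  1.5482]
[[278.9227 320.2652]
 [278.9249 277.1767]
 [278.9272 230.8678]
 [278.9297 180.9634]
 [278.9247 280.8856]
 [278.927  234.8586]
 [278.9294 185.2696]]
208 140
```

View pics/fin.png

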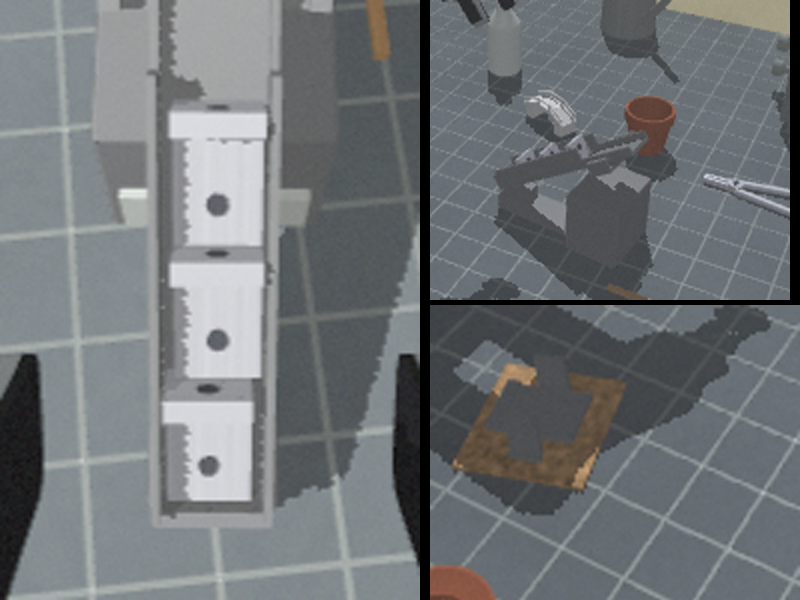

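The last picture shows all three clips in the chute lying the same way. Their short-leg edges are at rows 112, 262 and 402; the measured gaps of 150 and 140 match the 150 and 139 predicted for clips touching. The cover stands upright on the mat, and the gripper is clear of everything.

```bash
python3 -c "
from station import ctrl
print(ctrl.finish_job())"
```

```text
the job is handed in; nothing more can be done
None
```

I handed the job in at about 38 s of robot time: the cover is off and standing right way up on the cork mat. All three clips lie the same way in the chute, closed up in a row towards the end stop, and I saw no sign that anything else on the shelf was moved.

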